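# Shut and latch the tea tray

## Task

Close up the aluminium tea tray by pushing only: press its raised lid down until it is fully shut, then push the red latch button all the way down, then the green one. Do not raise the lid any further, and leave the teapot, the pitcher and the two cups standing where they are. Finish with the hand clear of everything.

Things in the scene. Friction and masses are not known exactly. Their poses are not given: they have to be found in the camera images.
- tray: Fixed aluminium tray, 200 mm (x) by 290 mm (y), 55 mm high without its lid, plus a ledge 45 mm high along its front, reaching 150 mm from the origin. Origin: on the counter under the centre of the box without ledge. x points from the front (latches) to the back (lid hinge), z up. Yaw within 0.35 rad.
- lid (a joint): Angle of the tray's lid in rad: 0 is fully shut, larger is more open; starts at 0.12 to 0.35. Aluminium plate 200 by 290 by 5 mm; hinge along the tray's y at tray x = +100 mm, 55 mm above the counter. Shut, its plain top is 60 mm above the counter. The stiff hinge keeps the lid where it is left; about 1 to 3 N down on the wooden plate shuts it.
- press_plate (a point): Top centre of the wooden press plate on the lid (40 mm along tray x by 70 mm along tray y, 3 mm thick, 28 mm behind the lid's front edge to its centre). It moves with the lid; with the lid shut it lies at tray x = -72 mm, y = 0, 63 mm above the counter.
- latch_red_top (a point): Top centre of the red push-latch button: upright red plastic cylinder, 27 mm diameter, in a dark steel collar (38 mm diameter, top 59 mm above the counter) on the tray's front ledge. Flat top 75 mm above the counter when up, 63 mm when fully down; the point moves with it. At tray x = -125 mm, 70 to 95 mm to one side of the centre line; red and green may swap sides.
- latch_red (a joint): Travel of the red latch button in m: 0 is up, 0.012 is fully down; it starts between 0 and 0.0015. It slides straight down against about 3 N of friction plus slight damping, has no spring and stays where it is left.
- latch_green_top (a point): Top centre of the green push-latch button: upright green plastic cylinder, 27 mm diameter, in a dark steel collar (38 mm diameter, top 59 mm above the counter) on the tray's front ledge. Flat top 75 mm above the counter when up, 63 mm when fully down; the point moves with it. At tray x = -125 mm, on the other side from the red one.
- latch_green (a joint): Travel of the green latch button in m: 0 is up, 0.012 is fully down; it starts between 0 and 0.0015. It slides straight down against about 3 N of friction plus slight damping, has no spring and stays where it is left.
- teapot: Small red clay teapot, body 84 mm diameter, 92 mm high, spout to its +x 73 mm out and handle to its -x 69 mm out; origin under the body's centre, z up. Loose bystander: to be left standing where it is.
- pitcher: Frosted glass pitcher, 76 mm rim diameter, 95 mm high, handle to its -x 65 mm out; origin under its centre, z up. Loose bystander: to be left standing where it is.
- cup_a: Celadon cup, 64 mm rim diameter, 42 mm high; origin under its centre, z up. Loose bystander: to be left standing where it is.
- cup_b: Second celadon cup, the same as the first; origin under its centre, z up. Loose bystander: to be left standing where it is.

How it is judged:
By the outcome, as a careful person would: the job done as asked, in the order asked, and still so for the second after the job is handed in, with the robot touching nothing.
It also fails if it takes over 43 s, if anything falls off the work surface, if the arm or the gripper's body presses on something with over 40 N, if the wrist force passes 120 N, or if a joint passes its speed limit or range.

## Robot

A 7-joint arm with a two-finger parallel gripper is mounted at the origin on the work surface. World frame = base frame: x ahead of the robot, y to its left, z up, the work surface at z = 0. Lengths are in m, angles in rad, forces in N, time in s.
With the tool pointing down it reaches from about 0.35 to 0.9 m from the base axis. Payload 8.1 kg.
Tool frame: the origin (TCP) lies at the very end of the fingers, on their centre line; the grasp point (between the pads) lies 19 mm behind it; z points along the fingers, y is the line along which they close (so a half turn about z gives the same grasp; the last joint's range is limited). The gripper opens to 92 mm and grips with 3 to 60 N. Pads are 19 mm wide; open, the fingers measure 130 mm over their backs; the gripper's body (75 mm by 190 mm) begins 47 mm behind the grasp point.
Start: joints at [-1.26, 0.434, 0.025, 1.573, -0.012, 1.134, -0.075], TCP at [0.251, 0.572, 0.227] pointing down, gripper open.
Joint ranges: [-2.62, 2.62], [-0.44, 2.09], [-1.27, 1.32], [0.08, 2.57], [-1.32, 4.46], [0.12, 2], [-2.74, 2.74]. Speed limits (rad/s): [2.22, 2.22, 3.01, 3.01, 3.14, 3.14, 3.14].

## Interface

Orientations are given as a rotation vector (axis times angle).
In Python, from cell import readout, cams, job gives the robot as it stands.
- The arm moves only by the tool drive_tool, never from a script. Its argument "commands" is a list of rows, each a list of 3 entries, a list of its own where there are three numbers: the turn, a rotation vector about the tool's x, y, z in rad, then the shift along the tool's x, y, z in cm, then the gripper's target within -1 to 1 (fully open at 1, half-way at 0, shut at -1). A call has 1 to 20 rows; each row is the pose to reach, as a shift and turn from the pose commanded when the call began, along the tool's axes at that moment; what a row does not reach only later rows make up. A row lasts 1/12 s, in which the tool goes at most 41.7 mm and 7.16 degrees, less where a joint would pass 70% of its speed; a pose out of reach is approached as far as the arm can. A call with a gripper value outside its range is refused whole. The fingers move at their own pace and stop on an object; "newtons" is the grip in N (left out, the last holds). Time passes only in rows, so rows that repeat a pose let the fingers close. It gives the time, the measured TCP pose, the force, the opening and the grip force at its end, in the units of the state.
- readout.observe(): the state, without advancing time (a new reading comes with each control period).
- cams.get_image(name): name is "scene" or "side" or "wrist"; returns the picture (420x560x3 uint8, blue, green, red); there is no depth.
- cams.camera_info(name): a dict with "camera_matrix" (3x3 intrinsics, pixels), "R" (3x3) and "t" (3): a world point X has camera coordinates R X + t. Camera axes: x right, y down, z forward; pixel columns grow to the right and rows downward; lengths in m; the calibration is good to about 2 mm. The wrist camera is an equidistant fisheye: a pixel r from the principal point sees the ray r / f radians off the axis. A picture is of the moment at which its call begins: read the wrist's pose just before it. camera_info takes no time and is no camera call; for the wrist camera it gives the pose at the moment of the call.
- job.sign_off(): hands the job in; it is judged then, once.
The state is a dict: "clock": time; "joints": joint angles; "dq": joint speeds; "joint_efforts": joint torques, N m; "position": TCP position; "ee_rot": TCP orientation; "force": force on the tool from outside, world axes, zero at the start; "ft_torque": the same for the moment, N m; "width": opening from 0.0 (shut) to 1.0 (fully open); "gripper_force": force on a finger pad.
Only numpy, scipy, OpenCV 4.12 (cv2) and the standard library are available. Lean on these libraries where they do the work, as an engineer would, in place of code of your own. Each camera call takes 0.05 s, during which the arm holds its last target. There are 200 camera calls.

## Working session

There is one attempt and no reset: what is moved stays moved. The work goes in short steps, Python scripts to look and compute and a tool call to move; the robot and the scene stay as the last step left them, time stands still between calls to the robot, and variables do not carry over. Pictures are saved under pics/ and viewed, at most 10 in all, crops included, and the job is handed in when it is done.

Besides the shell and the picture viewer there is one more tool, called after "Emit:" as a command line: name --argument value ..., lists and objects as JSON in quotes. drive_tool: Moves the arm, as the interface text tells. Its arguments: {"type":"object","properties":{"commands":{"type":"array"},"newtons":{"type":"number"}},"required":["commands"]}

```bash
mkdir -p pics
python3 - <<'E'
from cell import readout,cams,job
import cv2,numpy as np
s=readout.observe(); print({k:np.round(v,3).tolist() for k,v in s.items()})
for n in("scene","side"):
    im=cams.get_image(n); cv2.imwrite(f"pics/{n}0.png",im)
    i=cams.camera_info(n); R=np.array(i["R"]);print(n,np.round(i["camera_matrix"],1).tolist(),np.round(-R.T@np.array(i["t"]),3),np.round(R,2).tolist())
E
```

```text
{'clock': 0.0, 'joints': [-1.26, 0.435, 0.025, 1.574, -0.012, 1.134, -0.075], 'dq': [-0.0, -0.001, 0.001, -0.001, -0.0, 0.002, 0.0], 'joint_efforts': [0.001, -66.786, 0.986, -31.445, -0.06, 0.043, 0.0], 'position': [0.251, 0.572, 0.226], 'ee_rot': [-0.645, -3.074, 0.002], 'force': [1.032, 0.495, 0.536], 'ft_torque': [-0.001, 0.017, -0.006], 'gripper_force': 0.0, 'width': 1.001}
scene [[469.0, 0.0, 287.6], [0.0, 469.0, 213.8], [0.0, 0.0, 1.0]] [1.158 0.173 0.971] [[-0.22, 0.97, 0.01], [0.8, 0.19, -0.58], [-0.56, -0.12, -0.82]]
side [[493.3, 0.0, 283.5], [0.0, 493.3, 212.3], [0.0, 0.0, 1.0]] [0.369 0.593 0.778] [[-0.95, -0.32, 0.01], [-0.25, 0.71, -0.65], [0.2, -0.62, -0.76]]
```

View pics/scene0.png

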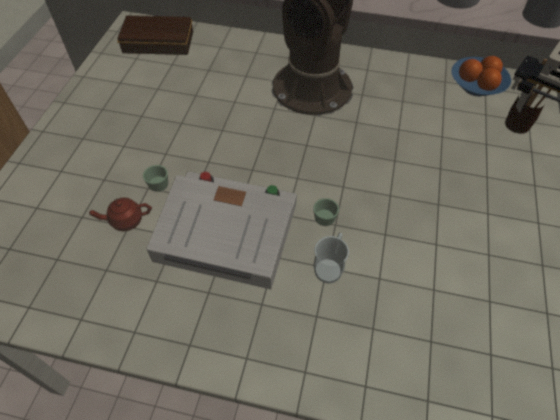

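View pics/side0.png

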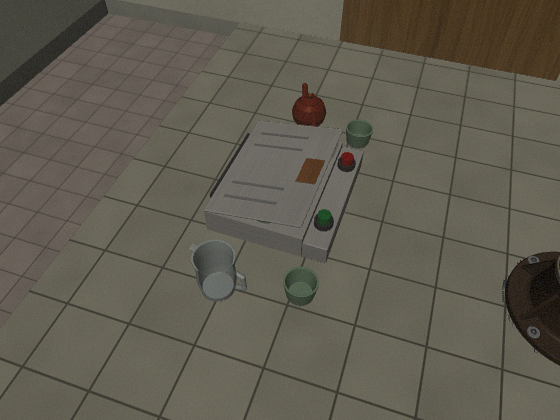

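The scene view has the red button near (206,177), the green near (272,190) and the plate near (230,196). In the side view they are near (347,160), (324,217) and (311,171). I'll measure with masks next.

```bash
cat > h.py <<'E'
import cv2,numpy as np
from cell import cams,readout
from scipy.spatial.transform import Rotation as Ro
def ray(n,uv):
    i=cams.camera_info(n);K,R,t=[np.array(i[k]) for k in("camera_matrix","R","t")]
    d=np.linalg.solve(K,[uv[0],uv[1],1.]);return -R.T@t,R.T@d/np.linalg.norm(d)
def onz(n,uv,z):
    c,d=ray(n,uv);return c+d*(z-c[2])/d[2]
def tri(a,b):
    A=np.zeros((3,3));y=np.zeros(3)
    for c,d in(a,b):
        P=np.eye(3)-np.outer(d,d);A+=P;y+=P@c
    return np.linalg.solve(A,y)
def blob(im,lo,hi,box):
    m=cv2.inRange(cv2.cvtColor(im,cv2.COLOR_BGR2HSV),lo,hi);k=np.zeros_like(m);x0,y0,x1,y1=box;k[y0:y1,x0:x1]=m[y0:y1,x0:x1]
    n,l,s,c=cv2.connectedComponentsWithStats(k);j=1+np.argmax(s[1:,4]);return c[j],s[j],np.uint8(l==j)
E
python3 - <<'E'
from h import *
B={"scene":dict(red=(190,165,222,186),green=(260,180,285,197),plate=(205,182,255,212)),
   "side":dict(red=(330,145,362,178),green=(308,202,340,236),plate=(290,150,330,192))}
H=dict(red=((0,120,50),(8,255,255)),green=((50,110,30),(85,255,255)),plate=((5,100,60),(20,255,255)))
ims={n:cv2.imread(f"pics/{n}0.png") for n in B};r={}
for n in B:
    for o in H:
        c,s,m=blob(ims[n],*H[o],B[n][o]);r[n,o]=c;print(n,o,c.round(1),s)
        if n=="side" and o!="plate": print(" onz .067",onz(n,c,.067).round(4))
print("plate",tri(ray("scene",r["scene","plate"]),ray("side",r["side","plate"])).round(4))
for o in("red","green"): print(o,tri(ray("scene",r["scene",o]),ray("side",r["side",o])).round(4))
a=cv2.resize(ims["side"][110:270,200:380],None,fx=4,fy=4,interpolation=cv2.INTER_CUBIC)[:600]
cv2.imwrite("pics/crop.png",a)
E
```

```text
scene red [205.4 175.9] [201 172  10   8  65]
scene green [270. 188.] [270 188   1   1   1]
scene plate [229.6 195.7] [215 187  30  18 366]
side red [346.9 158.6] [341 152  13  14 136]
 onz .067 [ 0.4747 -0.1796  0.067 ]
side green [323.8 216.7] [317 210  14  15 161]
 onz .067 [ 0.478  -0.0082  0.067 ]
side plate [309.9 170.6] [296 158  29  26 464]
plate [ 0.5326 -0.0983  0.0892]
red [ 0.4737 -0.1802  0.0688]
green [ 0.4757 -0.0125  0.0686]
```

View pics/crop.png

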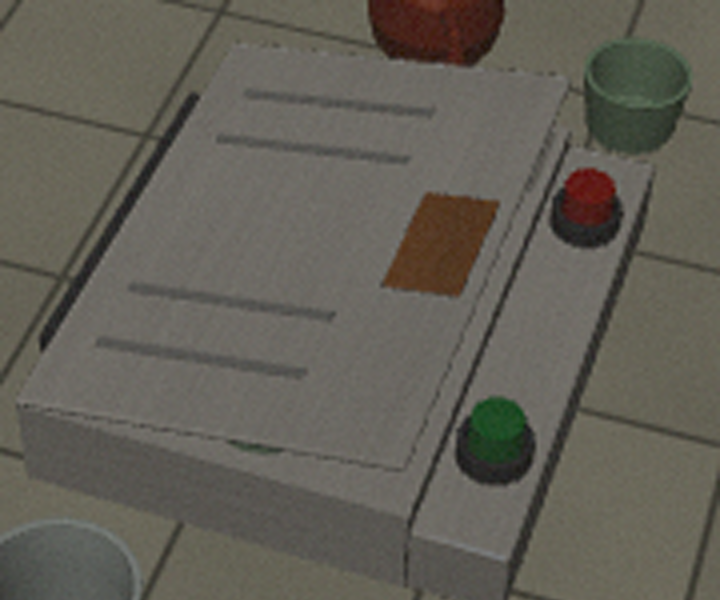

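The crop shows the whole plate unobstructed. The button top ellipses centre at side pixels (347.5,156) for red and (324.5,213.3) for green, so I'll turn those into moves in tool axes.

```bash
cat >> h.py <<'E'
def go(target,yawy=None):
    s=readout.observe();R=Ro.from_rotvec(s["ee_rot"]).as_matrix()
    print("shift cm",(R.T@(np.array(target)-s["position"])*100).round(2),"pos",np.round(s["position"],4),"F",np.round(s["force"],1),"t",s["clock"])
    if yawy is not None:
        y=np.array([-np.sin(yawy),np.cos(yawy),0]);z=np.array([0,0,-1.]);T=np.c_[np.cross(y,z),y,z];print("turn",Ro.from_matrix(R.T@T).as_rotvec().round(3))
E
python3 - <<'E'
from h import *
r=onz("side",(347.5,156),.0743);g=onz("side",(324.5,213.3),.0743);print(r.round(4),g.round(4))
m=g-r;yaw=-np.arctan2(m[0],m[1]);x=np.array([np.cos(yaw),np.sin(yaw)]);y=np.array([-x[1],x[0]]);print("yaw",yaw,np.linalg.norm(m))
P=np.array([.5326,-.0983]);print("plate from red in tray x,y",x@(P-r[:2]),y@(P-r[:2]))
go([*(P+[-.002,0]),.15],yaw)
E
```

```text
[ 0.4743 -0.1799  0.0743] [ 0.4779 -0.0106  0.0743]
yaw -0.021173565909805746 0.16929277174156193
plate from red in tray x,y 0.05657226024816896 0.08280113995073568
shift cm [-52.53 -50.1    7.68] pos [0.2512 0.5718 0.226 ] F [ 0.4 -0.2  0.1] t 0.1
turn [-0.001 -0.    -0.393]
```

Emit:
drive_tool --commands '[[[0,0,-0.393],[-52.5,-50.1,7.7],-1],[[0,0,-0.393],[-52.5,-50.1,7.7],-1],[[0,0,-0.393],[-52.5,-50.1,7.7],-1],[[0,0,-0.393],[-52.5,-50.1,7.7],-1],[[0,0,-0.393],[-52.5,-50.1,7.7],-1],[[0,0,-0.393],[-52.5,-50.1,7.7],-1],[[0,0,-0.393],[-52.5,-50.1,7.7],-1],[[0,0,-0.393],[-52.5,-50.1,7.7],-1],[[0,0,-0.393],[-52.5,-50.1,7.7],-1],[[0,0,-0.393],[-52.5,-50.1,7.7],-1],[[0,0,-0.393],[-52.5,-50.1,7.7],-1],[[0,0,-0.393],[-52.5,-50.1,7.7],-1],[[0,0,-0.393],[-52.5,-50.1,7.7],-1],[[0,0,-0.393],[-52.5,-50.1,7.7],-1],[[0,0,-0.393],[-52.5,-50.1,7.7],-1],[[0,0,-0.393],[-52.5,-50.1,7.7],-1],[[0,0,-0.393],[-52.5,-50.1,7.7],-1],[[0,0,-0.393],[-52.5,-50.1,7.7],-1],[[0,0,-0.393],[-52.5,-50.1,7.7],-1],[[0,0,-0.393],[-52.5,-50.1,7.7],-1]]'

```text
clock: 1.77
position: [0.5302, -0.0989, 0.1491]
ee_rot: [-0.038, -3.14, 0.0]
force: [-0.3, 0.8, -0.8]
width: 0.001
gripper_force: 0.0
```

Run:
```python
from h import *
go([.5306,-.0983,.1],-.0212)
im=cams.get_image("side");cv2.imwrite("pics/side1.png",cv2.resize(im[60:270,160:440],None,fx=2.5,fy=2.5))
```

```text
shift cm [-0.05  0.06  4.91] pos [ 0.5302 -0.0989  0.1491] F [-0.3  0.8 -0.8] t 1.7667
turn [-0.    -0.001 -0.003]
```

View pics/side1.png

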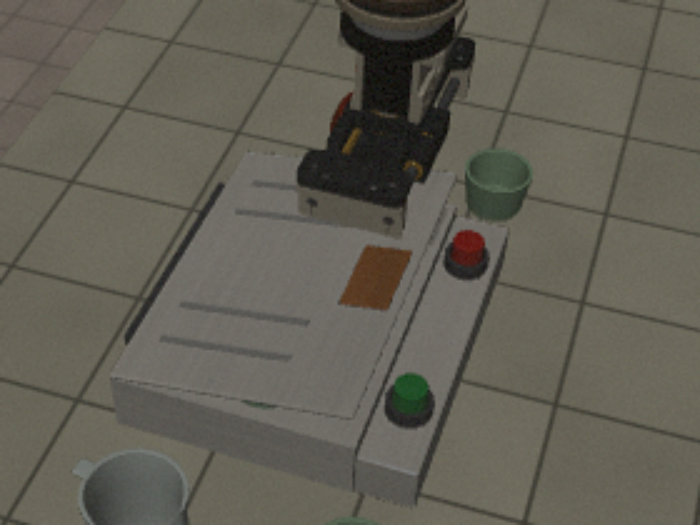

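The side view shows the closed fingers above the wooden plate, clear of the cup, so I'll press down.

Emit:
drive_tool --commands '[[[0,0,0],[0,0,2.5],-1],[[0,0,0],[0,0,4.5],-1],[[0,0,0],[0,0,5.2],-1],[[0,0,0],[0,0,5.6],-1],[[0,0,0],[0,0,6.0],-1],[[0,0,0],[0,0,6.4],-1],[[0,0,0],[0,0,6.8],-1],[[0,0,0],[0,0,7.2],-1],[[0,0,0],[0,0,7.6],-1],[[0,0,0],[0,0,8.0],-1],[[0,0,0],[0,0,8.3],-1],[[0,0,0],[0,0,8.5],-1],[[0,0,0],[0,0,8.6],-1],[[0,0,0],[0,0,8.7],-1],[[0,0,0],[0,0,8.75],-1],[[0,0,0],[0,0,8.75],-1]]'

```text
clock: 3.15
position: [0.5304, -0.0976, 0.0632]
ee_rot: [0.033, 3.141, 0.001]
force: [-4.7, 1.5, 13.9]
width: 0.004
gripper_force: 7.3
```

Contact at z = 0.0632 with 14 N means the lid is shut. I'll add a little more press, lift, then move above red.

Emit:
drive_tool --commands '[[[0,0,0],[0,0,0.1],-1],[[0,0,0],[0,0,0.1],-1],[[0,0,0],[0,0,-2],-1],[[0,0,0],[0,0,-5],-1],[[0,0,0],[2.7,-4.1,-5],-1],[[0,0,0],[5.4,-8.2,-5],-1],[[0,0,0],[5.4,-8.2,-5],-1],[[0,0,0],[5.4,-8.2,-5],-1],[[0,0,0],[5.4,-8.2,-5],-1]]'

```text
clock: 3.9
position: [0.4747, -0.1793, 0.1125]
ee_rot: [0.037, 3.141, -0.0]
force: [0.1, -0.1, 0.0]
width: 0.004
gripper_force: 0.0
```

Run:
```python
from h import *
go([.4743,-.1799,.075],-.0212)
im=cams.get_image("side");cv2.imwrite("pics/side2.png",cv2.resize(im[60:270,160:440],None,fx=2.5,fy=2.5))
c,s,m=blob(im,(5,100,60),(20,255,255),(280,140,340,210));print(c,s,onz("side",c,.063).round(4))
```

```text
shift cm [ 0.04 -0.06  3.75] pos [ 0.4747 -0.1793  0.1125] F [ 0.1 -0.1  0. ] t 3.9
turn [-0.     0.001 -0.002]
[310.67012448 180.56846473] [297 167  28  28 482] [ 0.5295 -0.0959  0.063 ]
```

View pics/side2.png

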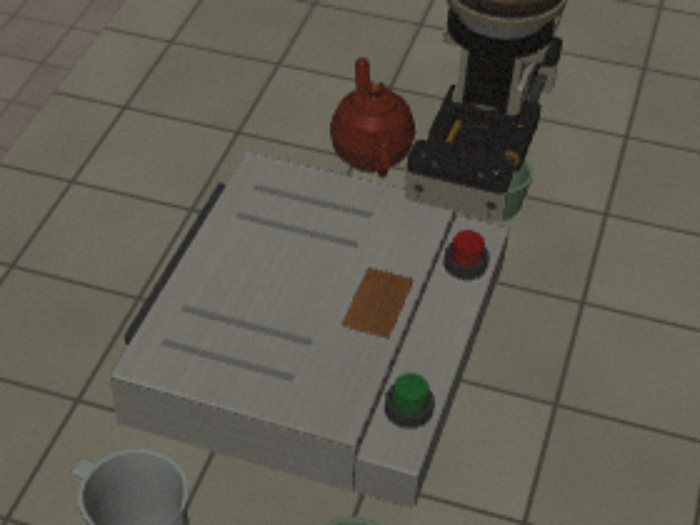

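The lid is flush all round and its plate is at (0.5295,-0.096). The hand is over the red button, so I'll press it.

Emit:
drive_tool --commands '[[[0,0,0],[0,0,1.6],-1],[[0,0,0],[0,0,3.2],-1],[[0,0,0],[0,0,3.7],-1],[[0,0,0],[0,0,4.0],-1],[[0,0,0],[0,0,4.3],-1],[[0,0,0],[0,0,4.6],-1],[[0,0,0],[0,0,4.8],-1],[[0,0,0],[0,0,4.95],-1],[[0,0,0],[0,0,5.1],-1],[[0,0,0],[0,0,5.15],-1],[[0,0,0],[0,0,5.15],-1],[[0,0,0],[0,0,5.15],-1]]'

```text
clock: 4.95
position: [0.4757, -0.1782, 0.063]
ee_rot: [0.033, 3.139, 0.001]
force: [-6.8, 6.1, 31.1]
width: 0.003
gripper_force: 15.6
```

Red bottomed at z = 0.063 with 31 N. I'll lift and move over green.

Emit:
drive_tool --commands '[[[0,0,0],[0,0,-2],-1],[[0,0,0],[0,0,-5],-1],[[0,0,0],[0,4,-5],-1],[[0,0,0],[0,8,-5],-1],[[0,0,0],[0,12,-5],-1],[[0,0,0],[0.1,16,-5],-1],[[0,0,0],[0.1,16.8,-5],-1],[[0,0,0],[0.1,16.8,-5],-1],[[0,0,0],[0.1,16.8,-5],-1]]'

```text
clock: 5.7
position: [0.4775, -0.0107, 0.1109]
ee_rot: [0.031, 3.141, -0.001]
force: [0.2, -1.0, -0.1]
width: 0.007
gripper_force: 0.0
```

Run:
```python
from h import *
go([.4779,-.0106,.075],-.0212)
im=cams.get_image("side");cv2.imwrite("pics/side3.png",cv2.resize(im[60:330,160:440],None,fx=2.2,fy=2.2))
```

```text
shift cm [-0.04  0.01  3.59] pos [ 0.4775 -0.0107  0.1109] F [ 0.2 -1.  -0.1] t 5.7
turn [-0.001  0.     0.002]
```

View pics/side3.png

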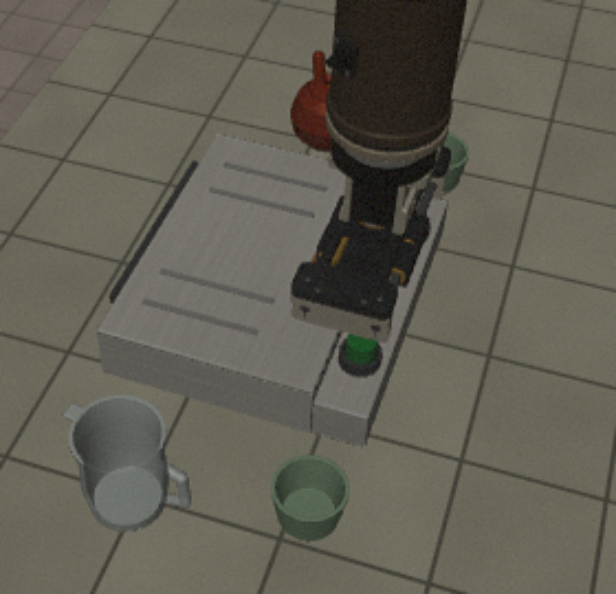

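The hand is over the green button, and the cup and pitcher are clear to its left. Pressing green.

Emit:
drive_tool --commands '[[[0,0,0],[0,0,1.6],-1],[[0,0,0],[0,0,3.0],-1],[[0,0,0],[0,0,3.5],-1],[[0,0,0],[0,0,3.8],-1],[[0,0,0],[0,0,4.1],-1],[[0,0,0],[0,0,4.4],-1],[[0,0,0],[0,0,4.6],-1],[[0,0,0],[0,0,4.8],-1],[[0,0,0],[0,0,4.9],-1],[[0,0,0],[0,0,5.0],-1],[[0,0,0],[0,0,5.0],-1],[[0,0,0],[0,0,5.0],-1]]'

```text
clock: 6.75
position: [0.478, -0.0108, 0.0629]
ee_rot: [0.034, 3.139, 0.001]
force: [-9.8, -3.7, 35.6]
width: 0.003
gripper_force: 17.7
```

Green bottomed at z = 0.063. Now I'll lift and retreat upward and toward the robot.

Emit:
drive_tool --commands '[[[0,0,0],[0,0,-2],-1],[[0,0,0],[0,0,-6],-1],[[0,0,0],[0,0,-10],-1],[[0,0,0],[0,0,-14],-1],[[0,0,0],[0,4,-17],-1],[[0,0,0],[0,8,-18],-1],[[0,0,0],[0,12,-18],-1],[[0,0,0],[0,16,-18],-1],[[0,0,0],[0,20,-18],-1],[[0,0,0],[0,24,-18],-1],[[0,0,0],[0,28,-18],-1],[[0,0,0],[0,28,-18],-1],[[0,0,0],[0,28,-18],-1],[[0,0,0],[0,28,-18],-1]]'

```text
clock: 7.92
position: [0.483, 0.2694, 0.2405]
ee_rot: [-0.032, -3.141, 0.001]
force: [0.3, -0.2, -0.6]
width: 0.004
gripper_force: 0.0
```

Run:
```python
from h import *
im=cams.get_image("scene");cv2.imwrite("pics/scene4.png",cv2.resize(im[130:330,60:380],None,fx=2.4,fy=2.4))
im=cams.get_image("side");cv2.imwrite("pics/side4.png",cv2.resize(im[60:330,160:440],None,fx=2.2,fy=2.2))
```

```text
(no output)
```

View pics/scene4.png

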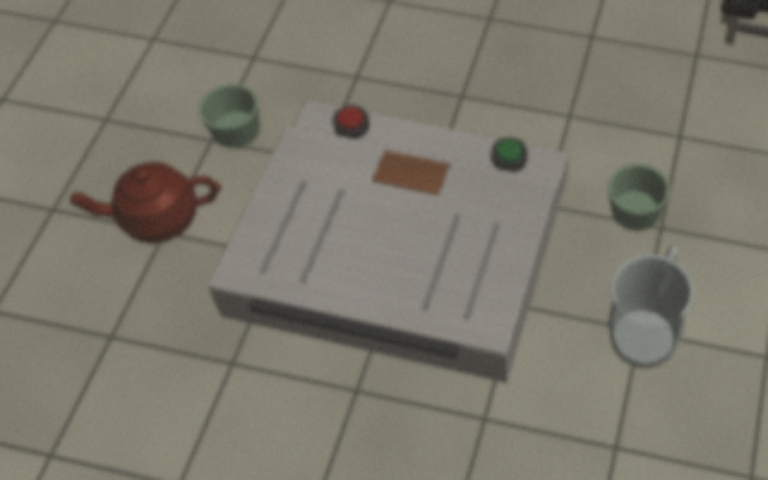

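View pics/side4.png

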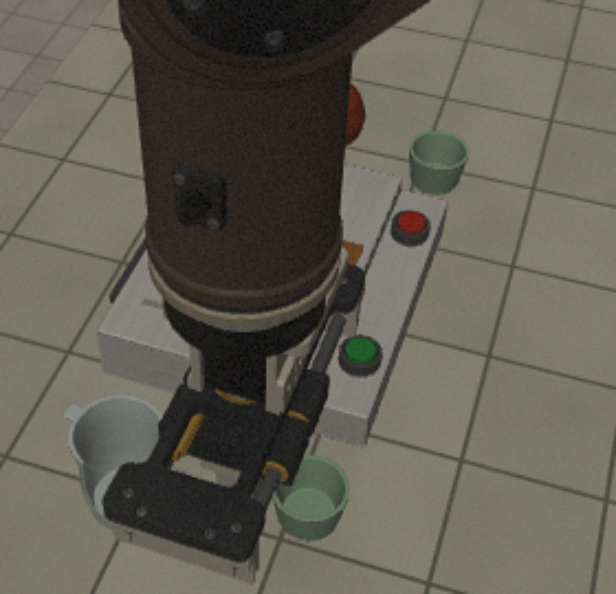

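Both views show the lid flush and both buttons down in their collars. The bystanders stand where they were, and the hand is well clear. Handing in.

```bash
python3 -c "
from cell import job
print(job.sign_off())"
```

```text
the job is handed in; nothing more can be done
None
```

The tray is closed and handed in: lid pressed fully shut, then the red and green latches pushed all the way down, with the teapot, pitcher and cups left standing in place and the hand clear, at about 8 s of the 43 s allowed.

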